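# Fetch the rear sprig mould from a crowded hook

### The arm

A 7-joint arm with a two-finger parallel gripper is mounted at the origin on the work surface. World frame = base frame: x ahead of the robot, y to its left, z up, the work surface at z = 0. Lengths are in m, angles in rad, forces in N, time in s.
With the tool pointing down it reaches from about 0.425 to 0.875 m from the base axis. Payload 9.9 kg.
Tool frame: the origin (TCP) lies on the centre line of the jaws, within the pads' length; the fingertips stand 11 mm ahead of it and the grasp point (between the pads) lies 8 mm behind it (finger_overhang is the z of the fingertips in the tool frame, in m); z points along the fingers, y is the line along which they close (so a half turn about z gives the same grasp; the last joint's range is limited). The gripper opens to 85 mm and grips with 20 to 120 N. Pads are 22 mm wide; open, the fingers measure 114 mm over their backs; the gripper's body (76 mm by 85 mm) begins 54 mm behind the grasp point. The pads swing forward as they close: fully open they stand 13 mm farther back than shut.
Start: joints at [1.165, 0.576, 0.025, 1.437, -0.015, 1.129, -0.057], TCP at [0.213, -0.64, 0.242] pointing down, gripper open.
Joint ranges: [-2.76, 2.76], [-0.34, 2.15], [-1.52, 1.57], [0.19, 2.46], [-1.09, 4.23], [0.17, 1.99], [-2.82, 2.82]. Speed limits (rad/s): [2.22, 2.22, 3.01, 3.01, 3.14, 3.14, 3.14].

### API

Orientations are given as a rotation vector (axis times angle).
In Python, from station import get_state, read_camera, camera_model, finish_job, finger_overhang gives the robot as it stands.
- The arm moves only by the tool drive_tool, never from a script. Its argument "rows" is text: rows parted by semicolons, each of 6 numbers parted by spaces: the shift along the world's x, y, z each as a share of 0.8 m, from -1 to 1, then the turn, a rotation vector about the world's x, y, z each as a share of 0.5 rad, from -1 to 1. A call has 1 to 8 rows; each row is the pose to reach, as a shift and turn from the pose commanded when the call began; what a row does not reach only later rows make up. A row lasts 1/8 s, in which the tool goes at most 62.5 mm and 10.7 degrees, less where a joint would pass 70% of its speed; a pose out of reach is approached as far as the arm can. A call with a number of a shift or a turn outside -1 to 1 is refused whole. A call with a gripper value outside its range is refused whole. "fingers" is the gripper command: -1 is shut, 1 is fully open, values between are in proportion, set as the call begins (left out, the last holds). The fingers move at their own pace and stop on an object; the grip force is fixed at half the most. Time passes only in rows, so rows that repeat a pose let the fingers close. It gives the time, the measured TCP pose, the force, the opening and the grip force at its end, in the units of the state.
- get_state(): the state, without advancing time (a new reading comes with each control period).
- read_camera(name): name is "side" or "top"; returns the picture (420x560x3 uint8, red, green, blue); there is no depth.
- camera_model(name): a dict with "camera_matrix" (3x3 intrinsics, pixels), "dist" ([k1, k2, p1, p2, k3] as OpenCV has them; the pictures are not rectified), "T" (4x4, takes a point from camera to world coordinates). Camera axes: x right, y up, looking along -z (the intrinsics and any distortion apply to the point x, -y, -z); pixel columns grow to the right and rows downward; lengths in m; the calibration is good to about 2 mm. A picture is of the moment at which its call begins. camera_model takes no time and is no camera call.
- finish_job(): hands the job in; it is judged then, once.
The state is a dict: "time": time; "q": joint angles; "qd": joint speeds; "effort": joint torques, N m; "eef_pos": TCP position; "orientation": TCP orientation; "ft_force": force on the tool from outside, world axes, zero at the start; "moment": the same for the moment, N m; "opening": finger opening in m; "grip_force": force on a finger pad.
Only numpy, scipy, OpenCV 4.12 (cv2) and the standard library are available. Lean on these libraries where they do the work, as an engineer would, in place of code of your own. Each camera call takes 0.05 s, during which the arm holds its last target. There are 200 camera calls.

### The job

Three plaster moulds hang one behind the other on one hook and the hook beside it is empty: move first the front mould, then the middle one, to the empty hook, sliding each back and pressing it gently but firmly, with some 5 to 10 N for about half a second, against the springy stop there (the second against the first mould), and leave both hanging there close together. Then take the rear mould off its hook and stand it upright, fully down, in the pocket of the wooden cradle, and let go. Plaster chips: keep every push on the stop or between moulds under 15 N, set the moulds down softly on hook and cradle (never over 30 N), and leave the jar, bowl and pebble where they are.

Things in the scene. Friction and masses are not known exactly. Their poses are not given: they have to be found in the camera images.
- front_mould_center (a point): plaster mould, a block 26 mm thick (x), 50 wide (y), 80 tall (z), ~110 g, round relief; starts in front, nearest the free end. A slot 14 mm wide, 26 tall runs through along x, centred in y, 16 to 42 mm below the top. Point: the block's centre, half-way up. Grip across y near the top. Gaps between moulds at the start: 5 to 11 mm.
- middle_mould_center (a point): plaster mould, a block 26 mm thick (x), 50 wide (y), 80 tall (z), ~110 g, star relief; starts in the middle. A slot 14 mm wide, 26 tall runs through along x, centred in y, 16 to 42 mm below the top. Point: the block's centre, half-way up. Grip across y near the top. 
- rear_mould_center (a point): plaster mould, a block 26 mm thick (x), 50 wide (y), 80 tall (z), ~110 g, leaf relief; starts at the rear, next to the post. A slot 14 mm wide, 26 tall runs through along x, centred in y, 16 to 42 mm below the top. Point: the block's centre, half-way up. Grip across y near the top. 
- full_hook_root (a point): Crowded hook: point on the rod's axis at the post's face, 140 mm up; z up, -x along the level rod to its free end. Rod 8 mm thick, 140 mm long; its end turns up, top 12 mm above the axis, inner side 136 and outer 144 mm from the post. A hanging mould's centre is 20 mm below the axis; raised 8 to 18 mm its slot passes the end. Post 70 mm wide, top 19 mm above the axis.
- spare_hook_root (a point): Empty (spare) hook: point on the rod's axis at the post's face, 140 mm up; z up, -x along the level rod to its free end. Rod 8 mm thick, 140 mm long; its end turns up, top 12 mm above the axis, inner side 136 and outer 144 mm from the post. A hanging mould's centre is 20 mm below the axis; raised 8 to 18 mm its slot passes the end. Post 70 mm wide, top 19 mm above the axis.
- spare_stop: springy stop of the spare hook; this pose is only its mounting, at the spare hook's root point. The rubber disc (32 mm across, 8 thick) sits on the rod with its face anywhere from 18 to 42 mm from the post: not measured, to be felt. It gives about 0.55 mm per N (1.8 N/mm, at most 10 mm) and springs back slowly.
- cradle_floor (a point): centre of the floor of the pocket in the wooden cradle fixed on the table, 12 mm above it; z up. The open-topped pocket is 32 mm along x, 56 mm along y and 25 mm deep, walls 10 mm thick, its floor foam-backed (3.5 N/mm, 4 mm at most); a mould standing in it has its centre 40 mm above this point, its thickness along x.
- jar: bystander: a glass jar with a black lid, 56 mm across, 75 mm tall, loose on the table; origin at its underside's centre.
- bowl: bystander: a white bowl, 130 mm across, 60 mm tall, loose; origin at its underside's centre.
- pebble: bystander: a grey pebble, 50 mm across, 22 mm tall, loose; origin at its underside's centre.

How it is judged:
By the outcome, as a careful person would: the job done as asked, in the order asked, and still so for the second after the job is handed in, with the robot touching nothing.
It also fails if it takes over 72 s, if anything falls off the work surface, if the arm or the gripper's body presses on something with over 40 N, if the wrist force passes 120 N, or if a joint passes its speed limit or range.

## Working session

There is one attempt and no reset: what is moved stays moved. The work goes in short steps, Python scripts to look and compute and a tool call to move; the robot and the scene stay as the last step left them, time stands still between calls to the robot, and variables do not carry over. Pictures are saved under pics/ and viewed, at most 10 in all, crops included, and the job is handed in when it is done.

Besides the shell and the picture viewer there is one more tool, called after "Emit:" as name(argument=value, ...) on one line, values as JSON. drive_tool: Moves the arm, as the interface text tells. Its arguments: {"type":"object","properties":{"rows":{"type":"string"},"fingers":{"type":"number"}},"required":["rows"]}

```bash
ls; mkdir -p pics; python3 - <<'E'
from station import *
import cv2,numpy as np
np.set_printoptions(precision=4,suppress=True)
for n in("side","top"):
    im=read_camera(n); cv2.imwrite(f"pics/{n}0.png",im[:,:,::-1])
    m=camera_model(n); print(n,m)
print(get_state(),finger_overhang)
E
```

```text
pics
side {'camera_matrix': array([[523.1138,   0.    , 264.1846],
       [  0.    , 523.1138, 216.9904],
       [  0.    ,   0.    ,   1.    ]]), 'dist': array([-0.0535,  0.    ,  0.    ,  0.    ,  0.    ]), 'T': array([[-0.9973,  0.0552, -0.0485,  0.4649],
       [-0.0729, -0.6644,  0.7438,  1.082 ],
       [ 0.0088,  0.7453,  0.6666,  1.0949],
       [ 0.    ,  0.    ,  0.    ,  1.    ]])}
top {'camera_matrix': array([[430.6879,   0.    , 284.3209],
       [  0.    , 430.6879, 212.9479],
       [  0.    ,   0.    ,   1.    ]]), 'dist': array([-0.0892,  0.    ,  0.    ,  0.    ,  0.    ]), 'T': array([[ 0.0242,  0.9904, -0.1359,  0.3433],
       [-0.9997,  0.0254,  0.0065,  0.0098],
       [ 0.0099,  0.1357,  0.9907,  1.4461],
       [ 0.    ,  0.    ,  0.    ,  1.    ]])}
{'time': 0.1, 'q': array([ 1.1652,  0.5764,  0.0249,  1.4378, -0.015 ,  1.129 , -0.0565]), 'qd': array([-0.0007, -0.0011, -0.0009, -0.0014,  0.0004,  0.0001, -0.0009]), 'effort': array([  0.007 , -76.7306,   2.258 , -28.6604,   0.0159,   0.0087,
        -0.    ]), 'eef_pos': array([ 0.2134, -0.64  ,  0.2415]), 'orientation': array([-3.0996, -0.5031,  0.0005]), 'ft_force': array([-0.8059,  0.2842, -0.1122]), 'moment': array([-0.0046,  0.0235,  0.0545]), 'grip_force': 0.0, 'opening': 0.08524442759812434} 0.011
```

View pics/side0.png

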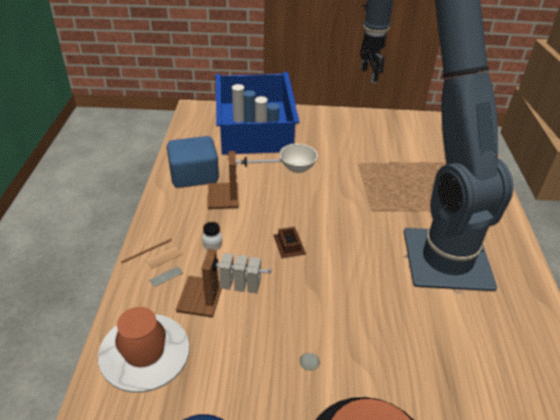

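View pics/top0.png

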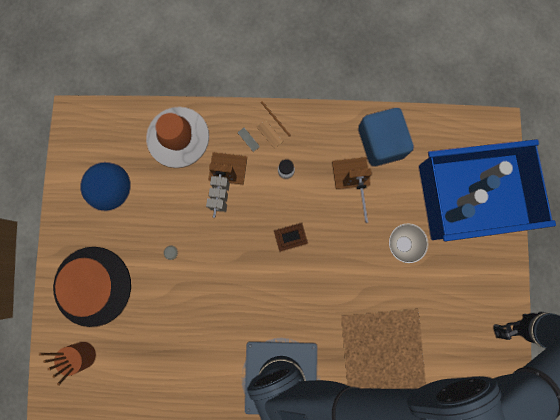

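The side view shows the crowded hook (205–270, 250–290), the spare hook (233–290, 160), the cradle (290,242), the jar (212,235) and the bowl (298,158). The top view shows the crowded hook near (220,190), the spare near (358,190) and the cradle at (291,237). I'll enlarge crops to get accurate pixels.

```bash
python3 - <<'E'
import cv2,numpy as np
t=cv2.imread("pics/top0.png"); s=cv2.imread("pics/side0.png")
r=lambda a,k:cv2.resize(a,None,fx=k,fy=k,interpolation=cv2.INTER_CUBIC)
# top: crowded [195:255]x[145:225], spare [325:385], cradle[270:315]x[215:257]
A=r(t[145:225,195:260],5);B=r(t[145:225,325:390],5)
C=np.zeros((400,150,3),np.uint8)
cv2.imwrite("pics/topc.png",np.hstack([A,B]))
A=r(s[235:325,170:280],5)
B=r(s[145:215,200:310],3.5)
C=r(s[225:260,265:315],5)
cv2.imwrite("pics/sidea.png",A)
D=np.zeros((245+175,385,3),np.uint8);D[:245]=B[:245,:385];D[245:,:250]=C
E=r(t[215:260,265:318],2.5)
D[245:245+E.shape[0],250:250+E.shape[1]]=E[:,:135]
cv2.imwrite("pics/sideb.png",D)
E
```

```text
(no output)
```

View pics/topc.png

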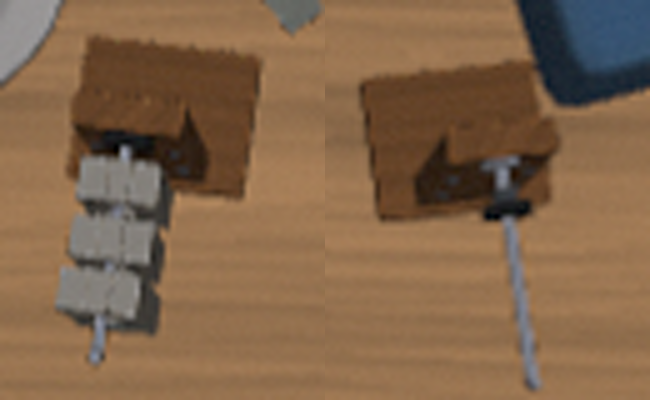

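View pics/sidea.png

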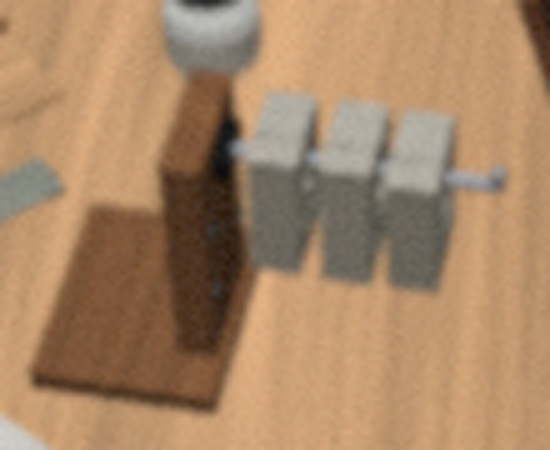

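View pics/sideb.png

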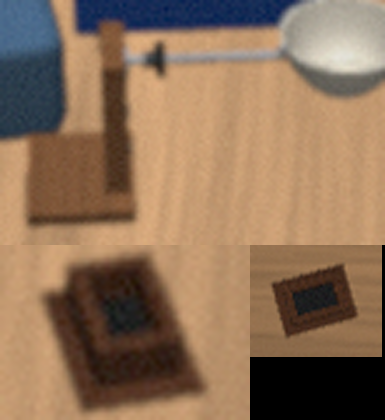

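Top crop: the crowded rod runs (125,150)→(97,357) and the spare rod (178,165)→(205,385), with mould tops clearly visible. Side crops: the mould tops, the spare disc near (165,58) and the cradle pocket are all visible. Next I'll fit the poses from both views.

```bash
cat >h.py <<'E'
import numpy as np,cv2
from station import *
from scipy.optimize import least_squares
np.set_printoptions(precision=4,suppress=True)
M={n:camera_model(n) for n in("side","top")}
def proj(n,P):
    m=M[n];T=np.linalg.inv(m["T"]);F=np.diag([1,-1,-1.])
    return cv2.projectPoints(np.atleast_2d(P).astype(float),cv2.Rodrigues(F@T[:3,:3])[0],F@T[:3,3],m["camera_matrix"],m["dist"])[0][:,0]
def plane(n,uv,z):
    m=M[n];p=cv2.undistortPoints(np.array([[uv]],float),m["camera_matrix"],m["dist"])[0,0]
    d=m["T"][:3,:3]@[p[0],-p[1],-1];o=m["T"][:3,3];return o+d*(z-o[2])/d[2]
def R(t):c,s=np.cos(t),np.sin(t);return np.array([[c,-s,0],[s,c,0],[0,0,1]])
def fit(obs,z0,x0):
    # obs: (cam,(u,v),local xyz, free: None or axis not observed); x0: x,y,yaw
    def res(x):
        r=[]
        for c,uv,L in obs:r+=list(proj(c,R(x[2])@np.array(L)+[x[0],x[1],z0])[0]-uv)
        return r
    s=least_squares(res,x0,loss="soft_l1");return s.x,np.array(res(s.x)).reshape(-1,2)
def crop(x0,y0,k):return lambda u,v:((u+.5)/k-.5+x0,(v+.5)/k-.5+y0)
E
python3 - <<'E'
from h import *
ta=crop(195,145,5);sa=crop(170,235,5)
tb0=crop(325,145,5);tb=lambda u,v:tb0(u-325,v)
sb=crop(200,145,3.5)
def moulds(n,t,s):
    L=[(.013,.025,.04),(.013,-.025,.04),(-.013,-.025,.04),(-.013,.025,.04)]
    o=[("top",ta(*p),l) for p,l in zip(t,L)]
    # side cam looks -y: picture left=+x; corners order: far(-y)+x, far -x, near -x, near +x
    Ls=[(.013,-.025,.04),(-.013,-.025,.04),(-.013,.025,.04),(.013,.025,.04)]
    o2=[("side",sa(*p),l) for p,l in zip(s,Ls)]
    for nm,oo in(("t",o),("s",o2),("b",o+o2)):
        x,r=fit(oo,.12,[.6,.15,-.1]);print(n,nm,x,np.abs(r).max(),r.mean(0))
moulds("front",[(62,265),(142,280),(137,320),(55,308)],[(398,110),(455,115),(440,190),(385,185)])
moulds("mid",[(75,213),(155,225),(150,265),(68,255)],[(335,100),(390,103),(370,172),(318,165)])
moulds("rear",[(82,155),(162,165),(157,208),(78,200)],[(262,92),(318,97),(303,163),(247,155)])
c=[("top",ta(97,357),(-.14,0,.008)),("top",ta(125,150),(-.008,0,.002)),("top",ta(73,127),(0,.035,.019)),("top",ta(183,139),(0,-.035,.019))]
cs=[("side",sa(500,174),(-.14,0,.010)),("side",sa(212,170),(0,.035,.019)),("side",sa(234,80),(0,-.035,.019))]
s=[("top",tb(531,383),(-.14,0,.008)),("top",tb(512,240),(-.05,0,.002)),("top",tb(447,161),(0,.035,.019)),("top",tb(555,150),(0,-.035,.019))]
ss=[("side",sb(127,62),(0,0,0)),("side",sb(123,65),(0,.035,.019)),("side",sb(127,22),(0,-.035,.019))]
for n,a,b in(("crowd",c,cs),("spare",s,ss)):
    for oo in(a,a+b):
        x,r=fit(oo,.14,[.7,0,0]);print(n,x);print(r.T)
tc0=crop(265,215,2.5);tc=lambda u,v:tc0(u-250,v-245)
sc0=crop(265,225,5);sc=lambda u,v:sc0(u,v-245)
# pocket dark region floor centre & yaw
for z in(.012,.037):
    P=[plane("top",tc(*p),z) for p in[(293,292),(334,281),(341,303),(299,315)]];print("cradle",z,np.mean(P,0),np.diff(P,axis=0))
P=[plane("top",tc(*p),.006) for p in[(272,283),(343,265),(357,315),(285,337)]];print("base",np.mean(P,0),np.diff(P,axis=0))
print("side pocket",plane("side",sc(124,310),.03))
for p in[(152,268)]:pass
print("disc",plane("side",sb(165,58),.14),plane("top",tb(507,218),.14))
print("bowl",plane("top",(408,243),.03),"jar",plane("top",(286,168),.04))
E
```

```text
front t [ 0.544   0.2136 -0.1311] 0.27773092672899224 [ 0.0005 -0.0015]
front s [ 0.5462  0.214  -0.0462] 0.5101117910752464 [-0.0037  0.0036]
front b [ 0.5453  0.2138 -0.0824] 1.2048496126867576 [ 0.1494 -0.2362]
mid t [ 0.5772  0.2072 -0.1084] 0.2050995733239631 [ 0.0002 -0.0008]
mid s [ 0.5794  0.2065 -0.0785] 1.0089752998108565 [ 0.0032 -0.052 ]
mid b [ 0.5785  0.207  -0.0925] 0.8732234214488983 [ 0.2081 -0.1424]
rear t [ 0.6129  0.2042 -0.0822] 0.3998775845383591 [-0.0029  0.0036]
rear s [ 0.6145  0.204  -0.0284] 1.2819087043634454 [0.0067 0.0082]
rear b [ 0.6138  0.2042 -0.0555] 1.2068871941662564 [ 0.1459 -0.1138]
crowd [ 0.6447  0.2017 -0.0948]
[[-0.0441  0.6795 -0.5857 -0.0077]
 [ 0.4167  0.1069 -0.3851 -0.1435]]
crowd [ 0.6449  0.2024 -0.0936]
[[-0.2372  0.4419 -0.8301 -0.2501  0.4744 -1.4322  0.8721]
 [ 0.3409  0.0282 -0.452  -0.2362 -0.664   0.6803 -1.6458]]
spare [ 0.6412 -0.2283  0.1427]
[[ 0.1279 -0.6206 -0.1527  0.6572]
 [-0.0684  0.0404  0.1748 -0.1481]]
spare [ 0.6412 -0.2295  0.1289]
[[-0.1246 -0.4753  0.1948  1.0452 -0.3073  0.8371 -0.6373]
 [ 0.0117  0.0754  0.0334  0.0165  0.0105  0.8378 -0.0828]]
cradle 0.012 [ 0.4637 -0.0252  0.012 ] [[ 0.0161 -0.0545  0.    ]
 [-0.0293 -0.0099  0.    ]
 [-0.0174  0.0557  0.    ]]
cradle 0.037 [ 0.4616 -0.0246  0.037 ] [[ 0.0159 -0.0535  0.    ]
 [-0.0288 -0.0098  0.    ]
 [-0.0171  0.0547  0.    ]]
base [ 0.4612 -0.0221  0.006 ] [[ 0.0267 -0.0949  0.    ]
 [-0.0669 -0.02    0.    ]
 [-0.0318  0.0956  0.    ]]
side pocket [ 0.4622 -0.022   0.03  ]
disc [ 0.6073 -0.2385  0.14  ] [ 0.606  -0.2347  0.14  ]
bowl [ 0.4473 -0.4129  0.03  ] jar [ 0.6882 -0.0014  0.04  ]
```

The fits from both views agree: crowded yaw ≈ -0.1, spare yaw ≈ +0.135, spare root (.641,-.229), cradle (.463,-.024) at yaw ≈ +0.29. Now I'll move.

Emit:
drive_tool(rows="0.38 0.5 0.05 0 0 -0.86;0.38 0.5 0.05 0 0 -0.86;0.38 0.5 0.05 0 0 -0.86;0.38 0.5 0.05 0 0 -0.86;0.415 0.85 0.05 0 0 -0.86;0.415 0.95 0.05 0 0 -0.86;0.415 1 0.05 0 0 -0.86;0.415 1 0.05 0 0 -0.86", fingers=1)

```text
time: 1.1
eef_pos: [0.4401, -0.2019, 0.2705]
orientation: [-3.137, 0.17, 0.0]
ft_force: [1.2, 0.7, 0.4]
opening: 0.0851
grip_force: 0.0
```

Emit:
drive_tool(rows="0.131 0.52 -0.05 0 0 0;0.131 0.52 -0.05 0 0 0;0.131 0.52 -0.05 0 0 0;0.131 0.52 -0.05 0 0 0;0.131 0.52 -0.05 0 0 0;0.131 0.52 -0.05 0 0 0;0.131 0.52 -0.05 0 0 0;0.131 0.52 -0.05 0 0 0")

```text
time: 2.1
eef_pos: [0.544, 0.2175, 0.2293]
orientation: [-3.136, 0.159, 0.003]
ft_force: [0.2, -1.0, -0.3]
opening: 0.0853
grip_force: 0.0
```

```bash
python3 - <<'E'
from h import *
t=read_camera("top")[:,:,::-1];s=read_camera("side")[:,:,::-1]
r=lambda a,k:cv2.resize(a,None,fx=k,fy=k,interpolation=cv2.INTER_CUBIC)
cv2.imwrite("pics/c1.png",np.hstack([r(t[145:245,185:265],5),r(s[215:315,200:280],5)]))
st=get_state();print(st["eef_pos"],st["orientation"],st["ft_force"])
E
```

```text
[0.5444 0.212  0.2299] [ 3.1361 -0.1681 -0.0018] [ 0.35   -0.5636  0.8022]
```

View pics/c1.png

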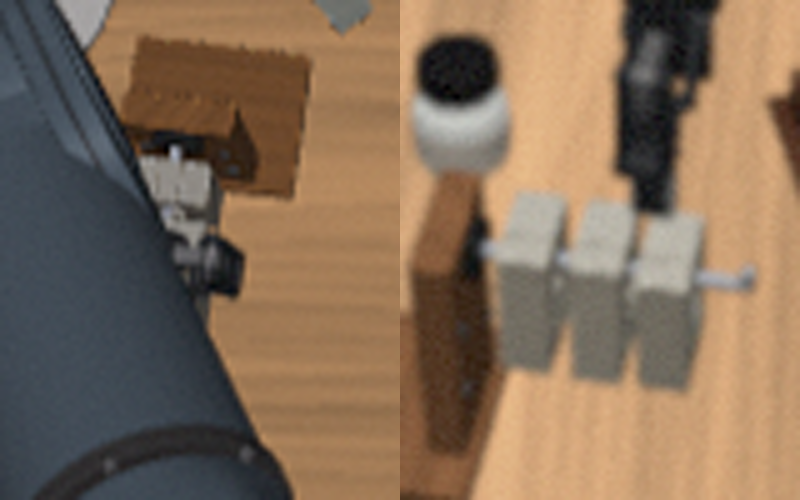

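The side view shows the fingers above the front mould, with fingertips near full-image (251,257). In the top view the arm hides the mould. I'll check this against the projection.

```bash
python3 - <<'E'
from h import *
for dy in(-.048,.048):print(proj("side",[.5444-dy*-.107*1,.212+dy,.219]))
print(proj("side",[.5453,.2138,.16]), "obs tip 251,257; mould top centre obs", 200+(672-400)/5,215+243/5)
E
```

```text
[[258.0358 232.9723]]
[[250.157  261.4692]]
[[253.8724 264.4509]] obs tip 251,257; mould top centre obs 254.4 263.6
```

Emit:
drive_tool(rows="0.001 0.0015 -0.06 0 0 0;0.001 0.0015 -0.09 0 0 0;0.001 0.0015 -0.105 0 0 0;0.001 0.0015 -0.112 0 0 0;0.001 0.0015 -0.112 0 0 0")

```text
time: 2.82
eef_pos: [0.5459, 0.2129, 0.1415]
orientation: [-3.137, 0.171, -0.001]
ft_force: [-0.5, 0.4, 0.0]
opening: 0.0851
grip_force: 0.0
```

Emit:
drive_tool(rows="0 0 0 0 0 0;0 0 0 0 0 0;0 0 0 0 0 0;0 0 0 0 0 0;0 0 0 0 0 0;0 0 0 0 0 0;0 0 0 0 0 0;0 0 0 0 0 0", fingers=-1)

```text
time: 3.82
eef_pos: [0.546, 0.2134, 0.1418]
orientation: [-3.136, 0.17, -0.002]
ft_force: [0.1, -1.4, 6.2]
opening: 0.049
grip_force: 61.1
```

Emit:
drive_tool(rows="0 0 0.008 0 0 0;0 0 0.01625 0 0 0;0 0 0.01625 0 0 0;0 0 0.01625 0 0 0")

```text
time: 4.32
eef_pos: [0.5455, 0.2132, 0.1539]
orientation: [-3.137, 0.17, 0.0]
ft_force: [-0.3, -0.1, -1.2]
opening: 0.0489
grip_force: 62.2
```

Emit:
drive_tool(rows="-0.02 0.002 0 0 0 0;-0.04 0.0042 0 0 0 0;-0.06 0.0063 0 0 0 0;-0.08 0.0084 0 0 0 0;-0.1 0.0105 0 0 0 0;-0.1 0.0105 0 0 0 0")

```text
time: 5.08
eef_pos: [0.4643, 0.222, 0.1541]
orientation: [3.137, -0.168, -0.001]
ft_force: [-0.1, -1.2, -2.1]
opening: 0.049
grip_force: 62.2
```

Emit:
drive_tool(rows="-0.005 -0.06 0.01 0 0 0.06;-0.005 -0.13 0.01 0 0 0.12;-0.005 -0.2 0.01 0 0 0.2;-0.005 -0.27 0.01 0 0 0.28;-0.005 -0.34 0.01 0 0 0.36;-0.005 -0.41 0.01 0 0 0.42;-0.005 -0.48 0.01 0 0 0.476;-0.005 -0.53 0.01 0 0 0.476")

```text
time: 6.08
eef_pos: [0.4615, -0.2058, 0.162]
orientation: [3.134, 0.2, 0.001]
ft_force: [1.3, 0.1, -2.3]
opening: 0.0488
grip_force: 62.4
```

Emit:
drive_tool(rows="0.004 -0.03 -0.01 0 0 0;0.0085 -0.0615 -0.01 0 0 0;0.0085 -0.0615 -0.01 0 0 0;0.0085 -0.0615 -0.01 0 0 0")

```text
time: 6.58
eef_pos: [0.4684, -0.2512, 0.1538]
orientation: [-3.135, -0.204, -0.0]
ft_force: [-0.5, -0.6, -1.3]
opening: 0.0489
grip_force: 62.5
```

```bash
python3 - <<'E'
from h import *
t=read_camera("top")[:,:,::-1];s=read_camera("side")[:,:,::-1]
r=lambda a,k:cv2.resize(a,None,fx=k,fy=k,interpolation=cv2.INTER_CUBIC)
cv2.imwrite("pics/c2.png",np.hstack([r(t[145:245,325:405],5),r(s[135:235,220:300],5)]))
st=get_state();print(st["eef_pos"],st["orientation"],st["ft_force"])
E
```

```text
[ 0.4685 -0.2507  0.154 ] [-3.1345 -0.2055 -0.0002] [-0.6384  0.4693 -1.0553]
```

View pics/c2.png

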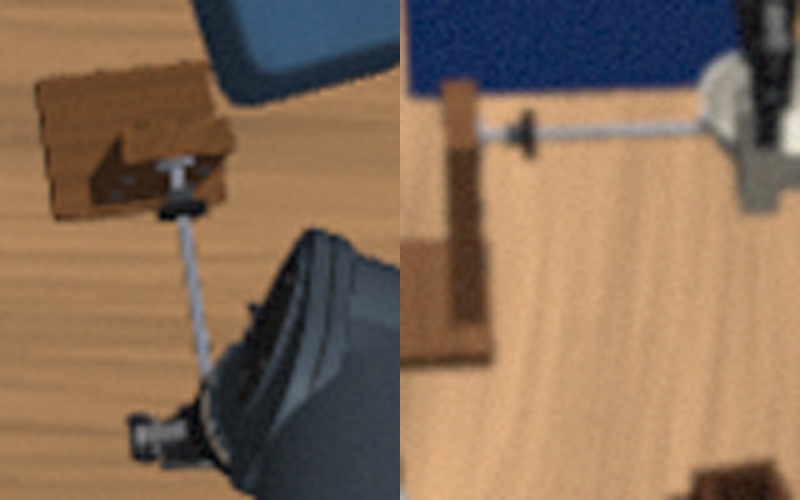

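The top view shows the rod running (184,220)→(209,375), with the mould hidden under the arm. The side view shows the disc at (525,132) and the mould at (760,170). I'll extend the rod line to the tool's x.

```bash
python3 - <<'E'
from h import *
t=cv2.imread("pics/c2.png")
im=read_camera("top").astype(float)
# rod centroid per row: bluish-grey pixels: blue minus red high
pts=[]
for v in range(190,219):
    u0=325+(184+(v-145-44)*5*25/155)/5
    us=np.arange(int(u0)-5,int(u0)+7); w=im[v,us,2]-im[v,us,0]; w=np.clip(w-np.median(w)-8,0,None)
    if w.sum()>0: pts.append(plane("top",((us*w).sum()/w.sum(),v),.142))
pts=np.array(pts);a=np.polyfit(pts[:,0],pts[:,1],1);r=pts[:,1]-np.polyval(a,pts[:,0])
k=abs(r)<.002;a=np.polyfit(pts[k,0],pts[k,1],1);print(k.sum(),len(pts),a,np.polyval(a,[.4685,.502,.6]),r.std())
E
```

```text
15 29 [ 0.2075 -0.3587] [-0.2615 -0.2546 -0.2342] 0.0026593558327234427
```

```bash
python3 - <<'E'
from h import *
def rod(f,ua,va,ub,vb,name):
    im=cv2.imread(f)[:,:,::-1].astype(float);pts=[]
    for v in range(va,vb+1):
        u0=ua+(ub-ua)*(v-va)/(vb-va);us=np.arange(int(round(u0))-5,int(round(u0))+6)
        w=im[v,us,2]-im[v,us,0]; b=np.median(np.r_[w[:3],w[-3:]]);w=np.clip(w-b-6,0,None);w[abs(us-u0)>3]=0
        if w.sum()>0: pts.append([*plane("top",((us*w).sum()/w.sum(),v),.142)[:2]])
    p=np.array(pts);a=np.polyfit(p[:,0],p[:,1],1);r=p[:,1]-np.polyval(a,p[:,0])
    print(name,len(p),a,r.std(),np.polyval(a,[.4685,.502,.6,.6412]))
rod("pics/top0.png",361.4,190,365.8,219,"spare")
rod("pics/top0.png",215.6,210,213.9,216,"crowd tip")
E
```

```text
spare 30 [ 0.1454 -0.3231] 0.00018393912152646016 [-0.255  -0.2501 -0.2358 -0.2298]
crowd tip 7 [-0.2002  0.3187] 0.0004848478834401183 [0.2249 0.2182 0.1986 0.1903]
```

Emit:
drive_tool(rows="0 -0.0054 0 0 0 0.026;0 -0.0054 0 0 0 0.026;0.02 -0.0025 0 0 0 0.026;0.04 0.0004 0 0 0 0.026;0.05 0.0019 0 0 0 0.026;0.05 0.0019 0 0 0 0.026")

```text
time: 7.48
eef_pos: [0.5092, -0.2495, 0.1537]
orientation: [-3.133, -0.226, 0.0]
ft_force: [0.3, -0.1, -1.3]
opening: 0.049
grip_force: 62.5
```

```bash
python3 - <<'E'
from h import *
F=[];
for i in range(4):
    read_camera("side");s=get_state();F.append(np.r_[s["ft_force"],s["moment"]])
print(np.mean(F,0),np.std(F,0),s["eef_pos"],s["orientation"])
E
```

```text
[-0.3315 -0.1612 -1.4736 -0.0142  0.0206 -0.01  ] [0.3145 0.3537 0.4538 0.0321 0.0393 0.0275] [ 0.5078 -0.2502  0.1539] [-3.1336 -0.2234  0.0009]
```

Emit:
drive_tool(rows="0.02 0.0041 0 0 0 0;0.04 0.007 0 0 0 0;0.06 0.0099 0 0 0 0;0.08 0.0128 0 0 0 0;0.08 0.0128 -0.006 0 0 0;0.08 0.0128 -0.013 0 0 0;0.08 0.0128 -0.013 0 0 0")

```text
time: 8.55
eef_pos: [0.5713, -0.24, 0.1428]
orientation: [-3.133, -0.223, 0.003]
ft_force: [-0.7, -0.4, -1.1]
opening: 0.049
grip_force: 62.5
```

Emit:
drive_tool(rows="0.003 0.0004 0 0 0 0;0.006 0.0009 0 0 0 0;0.009 0.0013 0 0 0 0;0.012 0.0017 0 0 0 0;0.012 0.0017 0 0 0 0")

```text
time: 9.18
eef_pos: [0.5822, -0.2383, 0.1435]
orientation: [-3.133, -0.224, -0.0]
ft_force: [0.3, -1.0, -0.6]
opening: 0.049
grip_force: 62.5
```

Emit:
drive_tool(rows="0.0025 0.0004 0 0 0 0;0.005 0.0007 0 0 0 0;0.005 0.0007 0 0 0 0")

```text
time: 9.55
eef_pos: [0.5861, -0.2378, 0.1435]
orientation: [-3.134, -0.224, -0.0]
ft_force: [0.2, 0.4, -1.5]
opening: 0.0493
grip_force: 62.5
```

Emit:
drive_tool(rows="0.002 0.0003 0 0 0 0;0.004 0.0006 0 0 0 0;0.004 0.0006 0 0 0 0")

```text
time: 9.93
eef_pos: [0.5893, -0.2373, 0.1435]
orientation: [-3.134, -0.224, -0.0]
ft_force: [-0.4, -1.1, -1.2]
opening: 0.0492
grip_force: 62.5
```

Emit:
drive_tool(rows="0.002 0.0003 0 0 0 0;0.004 0.0006 0 0 0 0;0.004 0.0006 0 0 0 0")

```text
time: 10.3
eef_pos: [0.5925, -0.2368, 0.1436]
orientation: [-3.134, -0.224, -0.0]
ft_force: [-0.4, -0.1, -1.7]
opening: 0.0492
grip_force: 62.5
```

Emit:
drive_tool(rows="0.0015 0.0002 0 0 0 0;0.003 0.0004 0 0 0 0;0.003 0.0004 0 0 0 0")

```text
time: 10.68
eef_pos: [0.5947, -0.2366, 0.1435]
orientation: [-3.134, -0.224, 0.0]
ft_force: [-1.2, 0.3, -0.2]
opening: 0.049
grip_force: 62.4
```

Emit:
drive_tool(rows="0.001 0.0001 0 0 0 0;0.002 0.0003 0 0 0 0;0.002 0.0003 0 0 0 0")

```text
time: 11.05
eef_pos: [0.596, -0.2364, 0.1435]
orientation: [-3.134, -0.224, 0.001]
ft_force: [-2.6, -0.2, 0.3]
opening: 0.0493
grip_force: 62.4
```

Emit:
drive_tool(rows="0.001 0.0001 0 0 0 0;0.002 0.0003 0 0 0 0;0.002 0.0003 0 0 0 0")

```text
time: 11.42
eef_pos: [0.5975, -0.2362, 0.1434]
orientation: [-3.134, -0.224, 0.002]
ft_force: [-4.9, -0.4, 1.2]
opening: 0.0492
grip_force: 62.5
```

Emit:
drive_tool(rows="0.001 0.0001 0 0 0 0;0.002 0.0003 0 0 0 0;0.002 0.0003 0 0 0 0;0.002 0.0003 0 0 0 0;0.002 0.0003 0 0 0 0;0.002 0.0003 0 0 0 0;0.002 0.0003 0 0 0 0")

```text
time: 12.3
eef_pos: [0.5984, -0.2361, 0.1434]
orientation: [-3.133, -0.223, 0.003]
ft_force: [-7.6, -0.5, 1.4]
opening: 0.0489
grip_force: 62.6
```

Emit:
drive_tool(rows="-0.0025 -0.0004 0 0 0 0;-0.0045 -0.0007 0 0 0 0;-0.0045 -0.0007 -0.001 0 0 0;-0.0045 -0.0007 -0.002 0 0 0;-0.0045 -0.0007 -0.002 0 0 0")

```text
time: 12.92
eef_pos: [0.5962, -0.2365, 0.142]
orientation: [3.133, 0.224, 0.001]
ft_force: [-2.6, -0.5, -0.4]
opening: 0.0492
grip_force: 62.6
```

Emit:
drive_tool(rows="-0.001 0 -0.0005 0 0 0;-0.001 0 -0.001 0 0 0;-0.001 0 -0.001 0 0 0")

```text
time: 13.3
eef_pos: [0.5958, -0.2365, 0.1418]
orientation: [3.133, 0.224, 0.003]
ft_force: [-1.3, -0.4, 4.8]
opening: 0.0493
grip_force: 63.2
```

Emit:
drive_tool(rows="0 0 0 0 0 0;0 0 0 0 0 0;0 0 0 0 0 0;0 0 0 0 0 0", fingers=1)

```text
time: 13.8
eef_pos: [0.5952, -0.2364, 0.1411]
orientation: [-3.133, -0.224, 0.0]
ft_force: [-0.1, -0.0, 0.3]
opening: 0.0854
grip_force: 0.0
```

Emit:
drive_tool(rows="0 0 0.02 0 0 0;0 0 0.06 0 0 0;0 0 0.1 0 0 0;0 0.06 0.11 0 0 -0.1;-0.02 0.12 0.11 0 0 -0.2;-0.02 0.19 0.11 0 0 -0.3;-0.02 0.26 0.11 0 0 -0.4;-0.02 0.33 0.11 0 0 -0.498")

```text
time: 14.8
eef_pos: [0.5793, 0.0293, 0.2306]
orientation: [-3.137, 0.17, -0.003]
ft_force: [0.2, -0.0, 0.1]
opening: 0.0856
grip_force: 0.0
```

```bash
python3 - <<'E'
from h import *
t=read_camera("top")[:,:,::-1];s=read_camera("side")[:,:,::-1]
r=lambda a,k:cv2.resize(a,None,fx=k,fy=k,interpolation=cv2.INTER_CUBIC)
A=r(t[145:225,195:260],5);B=r(t[145:225,325:390],5)
C=r(s[235:315,170:300],3);D=r(s[135:215,200:300],3)
o=np.zeros((400,650,3),np.uint8);
cv2.imwrite("pics/c3.png",np.hstack([A,B]))
cv2.imwrite("pics/c3s.png",s);cv2.imwrite("pics/c3t.png",t)
st=get_state();print(st["eef_pos"],st["orientation"],st["ft_force"],st["q"])
E
```

```text
[0.5791 0.0362 0.2305] [-3.1333  0.1525 -0.0019] [ 0.2965 -0.3492 -0.1676] [-0.0763  0.4436 -0.096   1.7118  0.0443  0.9862 -1.8555]
```

View pics/c3.png

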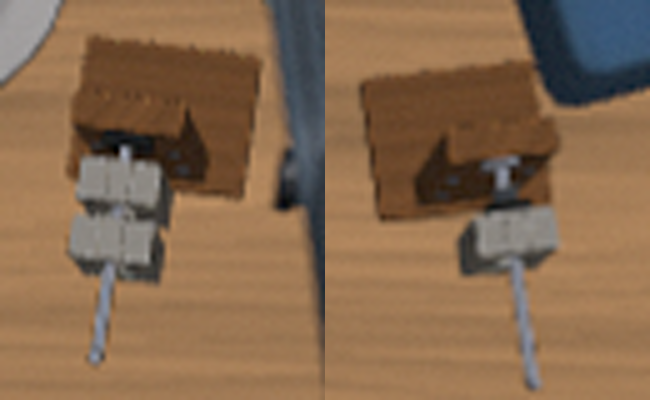

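The middle mould is unchanged at crop (112,238). The first mould hangs on the spare hook against the disc, with its top near crop (515,232).

Emit:
drive_tool(rows="-0.001 0.07 0 0 0 0;-0.001 0.14 0 0 0 0;-0.001 0.2 0 0 0 0;-0.001 0.2225 0 0 0 0;-0.001 0.2225 -0.04 0 0 0;-0.001 0.2225 -0.04 0 0 0")

```text
time: 15.65
eef_pos: [0.5774, 0.2042, 0.196]
orientation: [3.135, -0.167, -0.005]
ft_force: [-1.0, -0.9, 0.0]
opening: 0.0853
grip_force: 0.0
```

```bash
python3 - <<'E'
from h import *
read_camera("side");s=get_state();print(s["eef_pos"],s["orientation"],s["ft_force"])
E
```

```text
[0.5783 0.2043 0.1973] [ 3.1358 -0.1685 -0.0018] [0.0839 0.129  0.3169]
```

Emit:
drive_tool(rows="0 0.0036 -0.03 0 0 0;0 0.0036 -0.055 0 0 0;0 0.0036 -0.0695 0 0 0;0 0.0036 -0.0695 0 0 0;0 0.0036 -0.0695 0 0 0")

```text
time: 16.32
eef_pos: [0.579, 0.2084, 0.1426]
orientation: [-3.137, 0.167, -0.002]
ft_force: [-0.1, 0.2, -0.1]
opening: 0.0854
grip_force: 0.0
```

Emit:
drive_tool(rows="0 0 0 0 0 0;0 0 0 0 0 0;0 0 0 0 0 0;0 0 0 0 0 0;0 0 0 0 0 0;0 0 0 0 0 0", fingers=-1)

```text
time: 17.08
eef_pos: [0.5787, 0.2086, 0.1422]
orientation: [-3.137, 0.167, -0.001]
ft_force: [-0.9, -0.5, 6.1]
opening: 0.049
grip_force: 61.2
```

Emit:
drive_tool(rows="0 0 0.008 0 0 0;0 0 0.01625 0 0 0;0 0 0.01625 0 0 0;0 0 0.01625 0 0 0")

```text
time: 17.58
eef_pos: [0.5782, 0.2084, 0.1545]
orientation: [3.137, -0.167, -0.0]
ft_force: [-0.8, 0.5, -1.5]
opening: 0.0491
grip_force: 62.2
```

Emit:
drive_tool(rows="-0.025 0.0026 0 0 0 0;-0.05 0.0053 0 0 0 0;-0.07 0.0074 0 0 0 0;-0.09 0.0095 0 0 0 0;-0.11 0.0116 0 0 0 0;-0.13 0.0137 0 0 0 0;-0.146 0.0153 0 0 0 0;-0.146 0.0153 0 0 0 0")

```text
time: 18.58
eef_pos: [0.4607, 0.2209, 0.1547]
orientation: [-3.137, 0.165, 0.0]
ft_force: [-0.0, -0.3, -1.6]
opening: 0.0492
grip_force: 62.2
```

Emit:
drive_tool(rows="-0.003 -0.06 0.01 0 0 0.06;-0.003 -0.13 0.01 0 0 0.12;-0.003 -0.2 0.01 0 0 0.2;-0.003 -0.27 0.01 0 0 0.28;-0.003 -0.34 0.01 0 0 0.36;-0.003 -0.41 0.01 0 0 0.42;-0.003 -0.48 0.01 0 0 0.495;-0.003 -0.53 0.01 0 0 0.495")

```text
time: 19.58
eef_pos: [0.4591, -0.2067, 0.1626]
orientation: [3.133, 0.218, 0.001]
ft_force: [1.1, 0.1, -0.5]
opening: 0.0493
grip_force: 62.4
```

Emit:
drive_tool(rows="0.003 -0.03 -0.01 0 0 0;0.01 -0.066 -0.01 0 0 0;0.01 -0.066 -0.01 0 0 0;0.01 -0.066 -0.01 0 0 0;0.01 -0.066 -0.01 0 0 0")

```text
time: 20.2
eef_pos: [0.4673, -0.2552, 0.1546]
orientation: [-3.133, -0.224, -0.0]
ft_force: [-0.5, 1.4, -0.3]
opening: 0.0491
grip_force: 62.5
```

Emit:
drive_tool(rows="0.02 0.0029 0 0 0 0;0.04 0.0058 0 0 0 0;0.06 0.0087 0 0 0 0;0.08 0.0116 0 0 0 0;0.1 0.0145 0 0 0 0;0.1 0.0145 -0.006 0 0 0;0.1 0.0145 -0.013 0 0 0;0.1 0.0145 -0.013 0 0 0")

```text
time: 21.2
eef_pos: [0.5461, -0.2447, 0.1435]
orientation: [-3.133, -0.221, 0.003]
ft_force: [0.3, 0.6, -1.2]
opening: 0.049
grip_force: 62.5
```

Emit:
drive_tool(rows="0.004 0.0006 0 0 0 0;0.008 0.0012 0 0 0 0;0.012 0.0017 0 0 0 0;0.016 0.0023 0 0 0 0;0.016 0.0023 0 0 0 0")

```text
time: 21.82
eef_pos: [0.5603, -0.2425, 0.1441]
orientation: [-3.134, -0.222, -0.0]
ft_force: [-0.7, -0.5, -1.1]
opening: 0.0487
grip_force: 62.5
```

Emit:
drive_tool(rows="0.0025 0.0004 0 0 0 0;0.005 0.0007 0 0 0 0;0.005 0.0007 0 0 0 0;0.005 0.0007 0 0 0 0")

```text
time: 22.32
eef_pos: [0.5639, -0.2421, 0.1441]
orientation: [-3.134, -0.222, 0.0]
ft_force: [0.0, 0.1, -1.1]
opening: 0.0488
grip_force: 62.5
```

Emit:
drive_tool(rows="0.002 0.0003 0 0 0 0;0.004 0.0006 0 0 0 0;0.004 0.0006 0 0 0 0")

```text
time: 22.7
eef_pos: [0.5673, -0.2416, 0.1441]
orientation: [-3.134, -0.222, -0.0]
ft_force: [-0.2, -0.8, -0.7]
opening: 0.0491
grip_force: 62.5
```

Emit:
drive_tool(rows="0.0015 0.0002 0 0 0 0;0.003 0.0004 0 0 0 0;0.003 0.0004 0 0 0 0")

```text
time: 23.08
eef_pos: [0.5694, -0.2413, 0.1441]
orientation: [-3.134, -0.222, 0.001]
ft_force: [-1.0, -0.5, -1.2]
opening: 0.0494
grip_force: 62.4
```

Emit:
drive_tool(rows="0.0015 0.0002 0 0 0 0;0.003 0.0004 0 0 0 0;0.003 0.0004 0 0 0 0")

```text
time: 23.45
eef_pos: [0.5712, -0.2411, 0.144]
orientation: [-3.134, -0.221, 0.002]
ft_force: [-4.3, -0.1, 0.2]
opening: 0.0493
grip_force: 62.5
```

Emit:
drive_tool(rows="0.001 0.0001 0 0 0 0;0.002 0.0003 0 0 0 0;0.002 0.0003 0 0 0 0")

```text
time: 23.82
eef_pos: [0.5723, -0.2409, 0.1439]
orientation: [-3.134, -0.221, 0.004]
ft_force: [-6.1, 0.8, 2.5]
opening: 0.0493
grip_force: 62.6
```

Emit:
drive_tool(rows="0.001 0.0001 0 0 0 0;0.001 0.0001 0 0 0 0;0.001 0.0001 0 0 0 0;0.001 0.0001 0 0 0 0;0.001 0.0001 0 0 0 0;0.001 0.0001 0 0 0 0")

```text
time: 24.58
eef_pos: [0.5728, -0.2409, 0.1439]
orientation: [-3.134, -0.221, 0.005]
ft_force: [-8.6, 0.6, 2.1]
opening: 0.0492
grip_force: 62.6
```

Emit:
drive_tool(rows="-0.002 -0.0003 0 0 0 0;-0.004 -0.0006 0 0 0 0;-0.004 -0.0006 -0.001 0 0 0;-0.004 -0.0006 -0.002 0 0 0;-0.004 -0.0006 -0.002 0 0 0")

```text
time: 25.2
eef_pos: [0.571, -0.2413, 0.1425]
orientation: [3.134, 0.222, -0.0]
ft_force: [-6.0, -0.2, 0.2]
opening: 0.0492
grip_force: 62.4
```

Emit:
drive_tool(rows="-0.0015 -0.0002 0 0 0 0;-0.0025 -0.0004 -0.0005 0 0 0;-0.0025 -0.0004 -0.001 0 0 0;-0.0025 -0.0004 -0.001 0 0 0")

```text
time: 25.7
eef_pos: [0.5699, -0.2414, 0.1422]
orientation: [3.133, 0.222, 0.002]
ft_force: [-0.8, -0.6, 3.9]
opening: 0.0491
grip_force: 62.8
```

Resting on the rod with a light contact. I'll release it and go for the rear mould.

Emit:
drive_tool(rows="0 0 0 0 0 0;0 0 0 0 0 0;0 0 0 0 0 0;0 0 0 0 0 0", fingers=1)

```text
time: 26.2
eef_pos: [0.5691, -0.2414, 0.1417]
orientation: [-3.134, -0.222, 0.0]
ft_force: [0.2, 0.5, 0.2]
opening: 0.0856
grip_force: 0.0
```

Emit:
drive_tool(rows="0 0 0.02 0 0 0;0 0 0.06 0 0 0;0 0 0.1 0 0 0;0.02 0.07 0.11 0 0 -0.1;0.04 0.14 0.11 0 0 -0.2;0.05 0.21 0.11 0 0 -0.3;0.055 0.28 0.11 0 0 -0.4;0.055 0.35 0.11 0 0 -0.49")

```text
time: 27.2
eef_pos: [0.6135, 0.0405, 0.231]
orientation: [-3.137, 0.165, -0.002]
ft_force: [0.1, -0.3, -0.1]
opening: 0.0856
grip_force: 0.0
```

Emit:
drive_tool(rows="0 0.07 0 0 0 0;0 0.14 0 0 0 0;0 0.19 0 0 0 0;0 0.205 0 0 0 0;0 0.205 -0.04 0 0 0;0 0.205 -0.04 0 0 0;0 0.205 -0.04 0 0 0")

```text
time: 28.08
eef_pos: [0.6138, 0.2017, 0.199]
orientation: [-3.137, 0.165, -0.002]
ft_force: [-0.2, -0.1, 0.4]
opening: 0.0852
grip_force: 0.0
```

```bash
python3 - <<'E'
from h import *
t=read_camera("top")[:,:,::-1];s=read_camera("side")[:,:,::-1]
r=lambda a,k:cv2.resize(a,None,fx=k,fy=k,interpolation=cv2.INTER_CUBIC)
cv2.imwrite("pics/c4.png",np.hstack([r(t[145:225,325:405],5),r(s[235:315,180:260],5)]))
st=get_state();print(st["eef_pos"],st["orientation"],st["ft_force"])
E
```

```text
[0.6139 0.2021 0.1992] [-3.1367  0.1644 -0.0028] [-0.2851  0.1658 -0.0925]
```

View pics/c4.png

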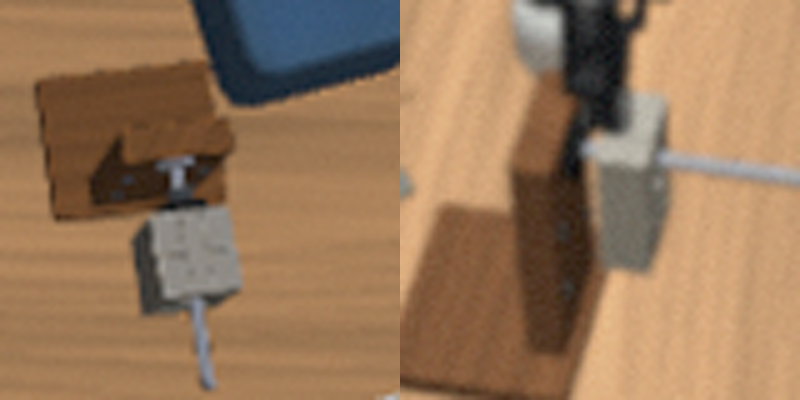

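In the top view both moulds hang together against the disc on the spare hook. The side view shows the rear mould at about (600–665, 95–270), with the gripper looking slightly post-ward of it, so I'll check its x.

```bash
python3 - <<'E'
from h import *
st=get_state();p=st["eef_pos"]
tr=lambda q:np.c_[(q[:,0]-180+.5)*5-.5+400,(q[:,1]-235+.5)*5-.5].round(0)
for x in(.6138,.609):
  c=np.array([x,.204,.12]);print(x,tr(proj("side",[c+R(-.1)@np.array(l) for l in[(.013,-.025,.04),(-.013,-.025,.04),(-.013,.025,.04),(.013,.025,.04),(-.013,.025,-.04),(.013,.025,-.04)]])).tolist())
f=[p+R(-.1)@np.array([dx,.048,h]) for h in(-.0,.013) for dx in(-.011,.011)];print("finger",tr(proj("side",f)).tolist())
E
```

```text
0.6138 [[620.0, 87.0], [671.0, 94.0], [649.0, 167.0], [596.0, 160.0], [654.0, 275.0], [604.0, 268.0]]
0.609 [[630.0, 88.0], [681.0, 94.0], [659.0, 167.0], [606.0, 160.0], [664.0, 275.0], [614.0, 268.0]]
finger [[631.0, 142.0], [585.0, 136.0], [630.0, 123.0], [584.0, 116.0]]
```

Emit:
drive_tool(rows="0 0.0025 -0.03 0 0 0;0 0.0025 -0.055 0 0 0;0 0.0025 -0.071 0 0 0;0 0.0025 -0.071 0 0 0;0 0.0025 -0.071 0 0 0")

```text
time: 28.8
eef_pos: [0.6137, 0.2046, 0.1419]
orientation: [-3.137, 0.163, -0.002]
ft_force: [-0.8, 0.7, -0.7]
opening: 0.0855
grip_force: 0.0
```

Emit:
drive_tool(rows="0 0 0 0 0 0;0 0 0 0 0 0;0 0 0 0 0 0;0 0 0 0 0 0;0 0 0 0 0 0;0 0 0 0 0 0", fingers=-1)

```text
time: 29.55
eef_pos: [0.6135, 0.2046, 0.1417]
orientation: [-3.137, 0.163, -0.002]
ft_force: [-1.1, -0.5, 5.6]
opening: 0.0486
grip_force: 61.4
```

Emit:
drive_tool(rows="0 0 0.008 0 0 0;0 0 0.01625 0 0 0;0 0 0.01625 0 0 0;0 0 0.01625 0 0 0")

```text
time: 30.05
eef_pos: [0.613, 0.2045, 0.1538]
orientation: [3.137, -0.163, -0.0]
ft_force: [0.9, -0.6, -0.6]
opening: 0.0489
grip_force: 62.2
```

Emit:
drive_tool(rows="-0.025 0.0026 0 0 0 0;-0.05 0.0053 0 0 0 0;-0.075 0.0079 0 0 0 0;-0.1 0.0105 0 0 0 0;-0.125 0.0131 0 0 0 0;-0.15 0.0158 0 0 0 0;-0.175 0.0184 0 0 0 0;-0.195 0.0205 0 0 0 0")

```text
time: 31.05
eef_pos: [0.4563, 0.221, 0.1539]
orientation: [3.137, -0.162, -0.0]
ft_force: [1.1, -0.0, -0.9]
opening: 0.049
grip_force: 62.6
```

```bash
python3 - <<'E'
from h import *
st=get_state();print(st["eef_pos"],st["orientation"],st["ft_force"])
# cradle refine in top0: dark floor region / edges
im=cv2.imread("pics/top0.png");g=cv2.cvtColor(im,cv2.COLOR_BGR2GRAY).astype(float)
S=im[218:257,270:313].astype(int);hsv=cv2.cvtColor(im,cv2.COLOR_BGR2HSV)[218:257,270:313]
def rect(mask,z,n):
    k,l,stt,cc=cv2.connectedComponentsWithStats(mask.astype(np.uint8));i=1+np.argmax(stt[1:,4])
    ct=max(cv2.findContours((l==i).astype(np.uint8),0,1)[0],key=cv2.contourArea)
    pts=np.array([plane("top",(p[0]+270,p[1]+218),z)[:2] for p in ct[:,0]]);r=cv2.minAreaRect((pts*1000).astype(np.float32))
    print(n,stt[i,4],cc[i]+[270,218],plane("top",cc[i]+[270,218],z)[:2],r)
gg=g[218:257,270:313]
print(np.percentile(gg,[1,5,10,30,50,90]))
rect(gg<50,.012,"floor");rect(gg<100,.0,"outer")
print(gg[6:32:1,6:38:1].astype(int)[::2,::2])
E
```

```text
[0.4563 0.221  0.1539] [ 3.1373 -0.1624 -0.0003] [ 1.0815 -0.0168 -0.876 ]
[ 24.76  29.    39.    52.   112.   122.  ]
floor 401 [291.414  236.3591] [ 0.4618 -0.0253] ((460.53033447265625, -21.209320068359375), (68.48751831054688, 93.37957763671875), 17.460386276245117)
outer 690 [290.2841 236.5406] [ 0.4621 -0.0218] ((462.55029296875, -21.982337951660156), (77.5125503540039, 102.38441467285156), 17.021085739135742)
[[126 125 125 125 126 126 127 128 102  98  59  45  43  84 127 128]
 [114 112 112 115 115  99  85  61  43  40  50  46  47  56 127 127]
 [117  91  89  61  46  42  46  48  52  49  50  45  50  45 122 118]
 [ 61  48  41  52  44  56  48  50  40  42  30  39  50  47  87 117]
 [ 50  48  50  50  48  39  31  27  24  28  23  39  51  42  66 126]
 [ 52  39  54  25  27  24  27  30  32  23  27  27  50  48  55 124]
 [ 52  52  49  31  27  29  31  28  26  27  31  28  46  50  48 106]
 [ 52  53  54  48  27  29  30  26  31  23  27  27  38  50  51  83]
 [ 74  51  52  48  29  31  30  24  32  49  44  48  52  54  41  54]
 [105  48  46  52  22  34  43  53  52  50  39  42  43  41  50  48]
 [115  49  51  51  52  52  53  40  44  38  47  50  46  48  68  99]
 [123  56  51  39  48  44  45  53  49  50  63  82 105 115 116 115]
 [123  81  52  53  56  48  48  73 107 110 125 125 122 122 119 120]]
```

```bash
python3 - <<'E'
from h import *
im=cv2.imread("pics/top0.png");g=cv2.cvtColor(im,cv2.COLOR_BGR2GRAY).astype(float)
def model(x,w,h,z,inn,out,sz=.6):
    # soft rendering of rectangle at height z
    vs,us=np.mgrid[222:253,274:310]
    m=0;ss=4
    v,u=np.mgrid[222-.5+.125:252.5:.25,274-.5+.125:309.5:.25]
    P=np.array([plane("top",q,z)[:2] for q in np.c_[u.ravel(),v.ravel()][::1]])
    return P,u.shape
from scipy.ndimage import gaussian_filter
def fitrect(z,w,h,target,x0):
    P,sh=model(None,w,h,z,0,0)
    def ren(x):
        d=(P-x[:2])@R(x[2])[:2,:2]
        s=1/(1+np.exp(-(x[3]/2-abs(d[:,0]))/.0004))/(1+np.exp(-(x[4]/2-abs(d[:,1]))/.0004))
        s=s.reshape(sh[0]//4,4,sh[1]//4,4).mean((1,3));return s
    f=lambda x:(gaussian_filter(ren(x),.4)-target).ravel()
    s=least_squares(f,[*x0,w,h],diff_step=1e-3,x_scale=[.01,.01,.1,.01,.01]);print(z,s.x,s.cost)
G=g[222:253,274:310]
fitrect(.012,.030,.056,np.clip((48-G)/21,0,1),[.463,-.024,.3])
fitrect(.006,.07,.095,np.clip((118-G)/70,0,1),[.462,-.022,.3])
E
```

```text
0.012 [ 0.4637 -0.0226  0.3031  0.0318  0.0569] 5.875152609295402
0.006 [ 0.4613 -0.0217  0.2979  0.0742  0.0995] 1.523874369795848
```

Emit:
drive_tool(rows="0.008 -0.06 0.01 0 0 0.16;0.008 -0.12 0.01 0 0 0.32;0.008 -0.18 0 0 0 0.48;0.008 -0.24 0 0 0 0.64;0.008 -0.29 0 0 0 0.807;0.008 -0.304 0 0 0 0.807;0.008 -0.304 -0.03 0 0 0.807;0.008 -0.304 -0.05 0 0 0.807")

```text
time: 32.05
eef_pos: [0.4636, -0.0217, 0.1134]
orientation: [-3.106, -0.468, -0.0]
ft_force: [-0.1, -0.2, -1.6]
opening: 0.049
grip_force: 62.6
```

Emit:
drive_tool(rows="0 0 -0.0055 0 0 0;0 0 -0.0055 0 0 0;0 0 -0.0055 0 0 0")

```text
time: 32.42
eef_pos: [0.4639, -0.022, 0.1101]
orientation: [3.106, 0.469, 0.002]
ft_force: [-0.5, 1.0, -1.0]
opening: 0.0486
grip_force: 62.6
```

```bash
python3 - <<'E'
from h import *
t=read_camera("top")[:,:,::-1];s=read_camera("side")[:,:,::-1]
r=lambda a,k:cv2.resize(a,None,fx=k,fy=k,interpolation=cv2.INTER_CUBIC)
A=r(s[200:265,255:325],7)
st=get_state();p=st["eef_pos"];c=p-[0,0,.0217];y=2*np.arctan2(st["orientation"][1],st["orientation"][0]);y=(y+np.pi)%(2*np.pi)-np.pi
print(p,y,st["ft_force"])
def draw(cc,yaw,hx,hy,z,col):
    q=proj("side",[np.array([*cc,0])+R(yaw)@np.array([a*hx,b*hy,z]) for a,b in((1,1),(1,-1),(-1,-1),(-1,1))])
    cv2.polylines(A,[np.c_[(q[:,0]-255+.5)*7,(q[:,1]-200+.5)*7].round().astype(np.int32)],True,col,1)
draw((.4628,-.0222),.3,.016,.028,.037,(0,255,0));draw((.4628,-.0222),.3,.026,.038,.037,(0,255,255));draw(c[:2],y,.013,.025,c[2]-.04,(0,0,255));draw(c[:2],y,.013,.025,c[2]+.04,(255,0,0))
cv2.imwrite("pics/c5.png",A)
E
```

```text
[ 0.4639 -0.0221  0.1101] 0.29980507587493976 [-1.0609  0.9403 -1.0255]
```

View pics/c5.png

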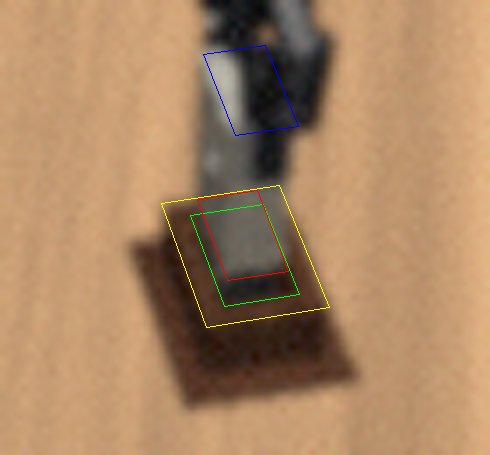

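The overlay shows the mould's bottom (red) centred over the pocket opening (green), and the pixel edges agree. I'll lower it gently.

Emit:
drive_tool(rows="-0.0012 0 -0.005 0 0 0;-0.0012 0 -0.01 0 0 0;-0.0012 0 -0.015 0 0 0;-0.0012 0 -0.02 0 0 0;-0.0012 0 -0.02 0 0 0")

```text
time: 33.15
eef_pos: [0.4624, -0.0223, 0.0932]
orientation: [-3.106, -0.469, 0.001]
ft_force: [0.5, -0.1, -1.6]
opening: 0.0494
grip_force: 62.6
```

In the pocket with no contact force. Continuing down.

Emit:
drive_tool(rows="0 0 -0.005 0 0 0;0 0 -0.01 0 0 0;0 0 -0.015 0 0 0;0 0 -0.02 0 0 0;0 0 -0.02 0 0 0")

```text
time: 33.78
eef_pos: [0.4624, -0.0222, 0.0772]
orientation: [-3.106, -0.469, 0.001]
ft_force: [-0.4, 0.3, -0.1]
opening: 0.049
grip_force: 62.6
```

Emit:
drive_tool(rows="0 0 -0.0015 0 0 0;0 0 -0.003 0 0 0;0 0 -0.003 0 0 0")

```text
time: 34.15
eef_pos: [0.4626, -0.0223, 0.0751]
orientation: [-3.106, -0.469, 0.0]
ft_force: [-0.1, 0.2, -1.4]
opening: 0.0494
grip_force: 62.6
```

Emit:
drive_tool(rows="0 0 -0.001 0 0 0;0 0 -0.002 0 0 0;0 0 -0.002 0 0 0")

```text
time: 34.52
eef_pos: [0.4626, -0.0223, 0.0736]
orientation: [3.106, 0.469, 0.0]
ft_force: [-0.2, -0.3, -0.3]
opening: 0.0488
grip_force: 62.6
```

Emit:
drive_tool(rows="0 0 -0.001 0 0 0;0 0 -0.0015 0 0 0;0 0 -0.0015 0 0 0")

```text
time: 34.9
eef_pos: [0.4626, -0.0223, 0.0725]
orientation: [3.106, 0.469, 0.0]
ft_force: [-0.1, -1.1, 4.0]
opening: 0.0492
grip_force: 63.1
```

Foam contact at 4 N plus the mould's weight, so it is down. I'll release and retreat.

Emit:
drive_tool(rows="0 0 0 0 0 0;0 0 0 0 0 0;0 0 0 0 0 0;0 0 0 0 0 0", fingers=1)

```text
time: 35.4
eef_pos: [0.4626, -0.0223, 0.0723]
orientation: [-3.106, -0.469, 0.0]
ft_force: [0.2, 0.2, -0.9]
opening: 0.0854
grip_force: 0.0
```

Emit:
drive_tool(rows="0 0 0.02 0 0 0;0 0 0.06 0 0 0;0 0 0.12 0 0 0;0 0 0.18 0 0 0;0 0.06 0.22 0 0 0;0 0.13 0.22 0 0 0;0 0.2 0.22 0 0 0;0 0.2 0.22 0 0 0")

```text
time: 36.4
eef_pos: [0.462, 0.1425, 0.2485]
orientation: [-3.102, -0.48, -0.001]
ft_force: [0.6, -0.9, -0.2]
opening: 0.0856
grip_force: 0.0
```

```bash
python3 - <<'E'
from h import *
s=read_camera("side")[:,:,::-1].copy();t=read_camera("top")[:,:,::-1]
cv2.imwrite("pics/c6s.png",s)
r=lambda a,k:cv2.resize(a,None,fx=k,fy=k,interpolation=cv2.INTER_CUBIC)
A=r(s[210:270,255:325],6);B=r(s[140:200,220:280],6)
q=proj("side",[np.array([.4626,-.0222,0])+R(.3)@np.array([a*.013,b*.025,.092]) for a,b in((1,1),(1,-1),(-1,-1),(-1,1))])
cv2.polylines(A,[np.c_[(q[:,0]-255+.5)*6,(q[:,1]-210+.5)*6].round().astype(np.int32)],True,(0,0,255),1)
cv2.imwrite("pics/c6.png",np.hstack([A,B]))
b=cv2.imread("pics/top0.png");c=cv2.imread("pics/side0.png")
for n,(u,v) in dict(jar=(286,168),bowl=(408,243),pebble=(170,252)).items():
    print(n,np.abs(t[v-20:v+20,u-20:u+20].astype(int)-b[v-20:v+20,u-20:u+20]).mean())
for n,(u,v) in dict(jar=(212,235),bowl=(298,158),pebble=(310,361)).items():
    print(n,"side",np.abs(s[v-14:v+14,u-14:u+14].astype(int)-c[v-14:v+14,u-14:u+14]).mean())
print(get_state()["eef_pos"])
E
```

```text
jar 6.6277083333333335
bowl 7.940625
pebble 6.946875
jar side 5.065901360544218
bowl side 100.28656462585035
pebble side 5.093112244897959
[0.4623 0.1378 0.2481]
```

View pics/c6.png

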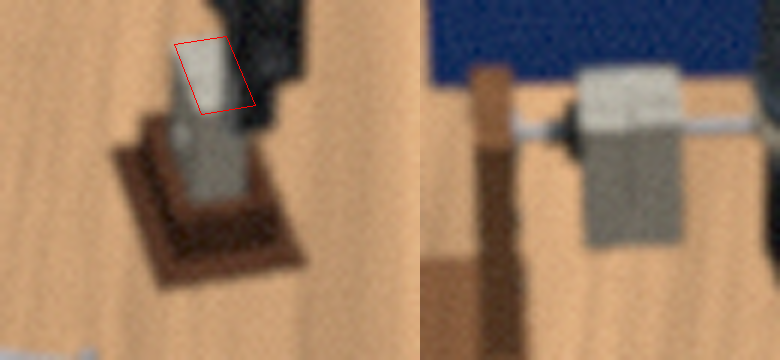

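The rear mould stands upright in the pocket at the predicted top outline. The two moulds on the spare hook are in contact at (580–680, 70–245), and the bystanders are unchanged (in the side view only the arm covers the bowl). Handing in.

```bash
python3 -c "
from station import *
print(finish_job())"
```

```text
the job is handed in; nothing more can be done
None
```

The job is handed in: the front and middle moulds were each pressed at about 8 N for over half a second and hang together on the spare hook, the rear mould stands down in the cradle pocket, and the jar, bowl and pebble show no change in the pictures.

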